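# Hang a loaded bottle carrier level on a support stand

### The arm

A 7-joint arm with a two-finger parallel gripper is mounted at the origin on a cart in front of the work surface, level with it; the furniture and walls round the work are solid. World frame = base frame: x ahead of the robot, y to its left, z up, the work surface at z = 0. Lengths are in m, angles in degrees, forces in N, time in s.
With the tool pointing down it reaches from about 0.4 to 0.9 m from the base axis. Payload 5.6 kg.
Tool frame: the origin (TCP) lies at the very end of the fingers, on their centre line; the grasp point (between the pads) lies 19 mm behind it; z points along the fingers, y is the line along which they close (so a half turn about z gives the same grasp; the last joint's range is limited). The gripper opens to 92 mm and grips with 3 to 60 N. Pads are 20 mm wide; open, the fingers measure 128 mm over their backs; the gripper's body (75 mm by 189 mm) begins 69 mm behind the grasp point.
Start: joints at [70.646, 26.786, -0.665, 91.828, 0.344, 61.387, -3.226], TCP at [0.189, -0.622, 0.215] pointing down, gripper open.
Joint ranges: [-144.91, 144.91], [-17.63, 115.5], [-89.93, 88.59], [15.96, 139.68], [-74.01, 254.01], [8.47, 105.57], [-167.45, 167.45]. Speed limits (degrees/s): [147.25, 147.25, 180, 180, 180, 180, 180].

### API

Orientations are given as a 3x3 rotation matrix whose columns are the frame's x, y, z axes.
In Python, from bench import ctrl gives the robot as it stands.
- The arm moves only by the shell command python3 -m handwheel 'ROWS' [FORCE]. ROWS is JSON, a list that holds one entry, the list of rows, each a list of 7 numbers: the turn, a rotation vector about the tool's x, y, z in rad, then the shift along the tool's x, y, z in cm, then the finger opening in cm, from 0 to 9.19. A call has 1 to 8 rows; each row is the pose to reach, as a shift and turn from the pose commanded when the call began, along the tool's axes at that moment; what a row does not reach only later rows make up. A row lasts 1/10 s, in which the tool goes at most 50 mm and 8.59 degrees, less where a joint would pass 70% of its speed; a pose out of reach is approached as far as the arm can. A call with a gripper value outside its range is refused whole. The fingers move at their own pace and stop on an object; FORCE is the grip in N (left out, the last holds). Time passes only in rows, so rows that repeat a pose let the fingers close. It gives the time, the measured TCP pose, the force, the opening and the grip force at its end, in the units of the state.
- ctrl.observe(): the state, without advancing time (a new reading comes with each control period).
- ctrl.capture(name): name is "scene" or "side" or "wrist"; returns (picture, depth): 384x512x3 uint8, red, green, blue; 384x512 float32, m along the optical axis (not along the pixel's ray), 0 where there is no reading.
- ctrl.get_calibration(name): a dict with "camera_matrix" (3x3 intrinsics, pixels), "rvec" (rotation vector, rad) and "tvec" (3), from world to camera coordinates, as OpenCV has them. Camera axes: x right, y down, z forward; pixel columns grow to the right and rows downward; lengths in m; the calibration is good to about 2 mm. A picture is of the moment at which its call begins: read the wrist's pose just before it. get_calibration takes no time and is no camera call; for the wrist camera it gives the pose at the moment of the call.
- ctrl.sign_off(): hands the job in; it is judged then, once.
The state is a dict: "time": time; "q": joint angles; "qd": joint speeds; "tau": joint torques, N m; "tool_pos": TCP position; "orientation": TCP orientation; "wrist_force": force on the tool from outside, world axes, zero at the start; "moment": the same for the moment, N m; "width": finger opening in m; "finger_force": force on a finger pad.
Only numpy, scipy, OpenCV 4.12 (cv2) and the standard library are available. Lean on these libraries where they do the work, as an engineer would, in place of code of your own. Each camera call takes 0.05 s, during which the arm holds its last target. There are 200 camera calls.

### The job

Hang the loaded bottle carrier on the support stand by whichever of its five keyholes lets it hang level with the bottle and vials as they stand in it, so that these stay upright. Feel for the crossbar, which was clamped at no particular height, pass the stud's head through the wide part of that keyhole and lower the carrier gently, without forcing it against the stand, until the narrow slot sits home in the stud's groove and carries the weight; then let go and leave it hanging still. Keep the bottle and vials in their cells and leave everything else on the bench as it is.

Things in the scene. Friction and masses are not known exactly. Their poses are not given: they have to be found in the camera images.
- carrier_mid (a point): Loose dark grey plastic tote 168 (y) x 58 (x) x 184 mm: tray with 36 mm walls and three cells in a row, centres at y = -52, 0, +52 mm, floors 5 mm above the underside; uprights at both ends carry an 8 mm thick upright plate above the cells. Empty it weighs 150 g, balanced at mid-length. This point: its middle, 92 mm above the underside; x through the plate, y along it, z up. Front and back are alike.
- carrier: The same carrier; origin at the centre of its underside, same axes. Its plate is centred on x = 0 and reaches from 118 to 184 mm above the underside over the full length. The band from 152 mm up is plain, to be gripped from above across its 8 mm.
- keyhole_mid (a point): Middle one of five through keyholes in the plate, at y = -48, -24, 0, +24, +48 mm. Each is 15 mm wide from 124 to 140 mm above the underside; above that a 10 mm wide slot ends in a 90 degree point at 152 mm. This point: centre of the wide part, 132 mm above the underside. Hung home, the groove's axis is 147 mm above the underside.
- bottle_mid (a point): White screw-cap bottle, 44 mm diameter, 104 mm tall, full, about 180 g (up to a tenth more or less), standing loose in one of the three cells (which one varies); its centre, half-way up. Cell floors are 5 mm above the carrier's underside.
- vial_a_mid (a point): Small screw-cap vial, 24 mm diameter, 52 mm tall, 18 g, loose in another cell; its centre, half-way up.
- vial_b_mid (a point): Second such vial, 18 g, in the remaining cell; its centre, half-way up.
- stand: Support stand, fixed: base 170 x 130 x 13 mm, steel rod of 12 mm diameter, 248 mm high, with a boss head (34 x 26 x 30 mm) clamping a level crossbar that runs along the stand's -x, towards the robot. Origin: foot of the rod, on the worktop. The crossbar's axis is 185 to 215 mm above the worktop, set by hand, firm, and not reported: find it by touch or sight.
- under_groove (a point): Point on the worktop straight below the middle of the stud's groove. Distances from the rod's axis along the crossbar: plain bar of 12 mm diameter from 17 to 100 mm, collar of 20 mm diameter to 105 mm, groove of 7 mm diameter to 117 mm, then the stud's head of 12 mm diameter, bevelled, to 123 mm. Axes as the stand's. More than 20 N between carrier and stand is forcing it.
- timer: bystander: flat white bench timer, 66 x 66 x 21 mm; origin centre of underside
- petri: bystander: closed petri dish, 71 mm diameter, 15 mm high; origin centre of underside
- marker: bystander: marker pen, 135 mm long, lying; origin centre of underside
- pipette: bystander: micropipette, 243 mm long, lying; origin centre of underside
- bottle_amber: bystander: amber bottle, 60 mm diameter, 136 mm tall; origin centre of underside
- cuvettes: bystander: strip of ten cuvettes, 22 x 130 x 44 mm; origin centre of underside
Not all that is in view belongs to the job. Leave any yellow look-alike of the part that bears vial_a_mid alone.

How it is judged (in metres and radians):
On the way, in this order (a step that is already met when the one before it is completed fails the run):
1. the carrier is lifted clear of the worktop (height (world z) of carrier_mid above 0.112 m), for 0.2 s.
2. while the gripper still holds the carrier, the stud's head is through one of its keyholes and the plate stands in the groove (x of stud_groove in the frame of carrier_mid between -0.006 and 0.006 m and y of stud_groove in the frame of carrier_mid between -0.054 and 0.054 m and z of stud_groove in the frame of carrier_mid between 0.032 and 0.061 m and contact force between the fingers and carrier above 1 N), for 0.1 s.
At the end, for the whole second after the job is handed in: The carrier hangs at rest from the stand, its plate in the stud's groove (within 6 mm along the stud), a keyhole's slot seated on it (within about 3 mm), level to within 0.09 rad; bottle and vials still stand in the cells (within 10 mm in height) (x of stud_groove in the frame of carrier_mid between -0.006 and 0.006 m and y of stud_groove in the frame of carrier_mid between -0.054 and 0.054 m and z of stud_groove in the frame of carrier_mid between 0.0515 and 0.058 m and angle between carrier_mid's own z axis and vertical below 0.09 rad and contact force between carrier and stand above 2 N and linear speed of carrier below 0.02 m/s and angular speed of carrier below 0.15 rad/s and z of bottle_mid in the frame of carrier_mid between -0.045 and -0.025 m and z of vial_a_mid in the frame of carrier_mid between -0.071 and -0.051 m and z of vial_b_mid in the frame of carrier_mid between -0.071 and -0.051 m); the robot touches nothing.
It fails at once if the carrier is forced against the stand (more than 20 N) (contact force between carrier and stand above 20 N).
It fails at once if a bystander is shifted by more than 30 mm (distance of any of timer, petri, marker, pipette, bottle_amber, cuvettes from where it was at the start of the episode above 0.03 m).
It also fails if it takes over 62 s, if anything falls off the work surface, if the arm or the gripper's body presses on something with over 40 N, if the wrist force passes 120 N, or if a joint passes its speed limit or range.

## Working session

There is one attempt and no reset: what is moved stays moved. The work goes in short steps, Python scripts to look and compute and a shell command to move; the robot and the scene stay as the last step left them, time stands still between calls to the robot, and variables do not carry over. Pictures are saved under pics/ and viewed, at most 10 in all, crops included, and the job is handed in when it is done.

```bash
mkdir -p pics; cat > h.py <<'E'
import numpy as np, cv2
from bench import ctrl
def shot(n,f=None):
    c=ctrl.get_calibration(n); im,d=ctrl.capture(n)
    if f: cv2.imwrite('pics/'+f,im[:,:,::-1])
    np.savez('last_%s.npz'%n,im=im,d=d,K=c['camera_matrix'],r=c['rvec'],t=c['tvec'])
def load(n): return np.load('last_%s.npz'%n)
def cloud(L):
    K=L['K'];d=L['d'];v,u=np.mgrid[:d.shape[0],:d.shape[1]]
    P=np.stack([(u-K[0,2])/K[0,0]*d,(v-K[1,2])/K[1,1]*d,d],-1)
    R=cv2.Rodrigues(L['r'])[0]
    W=(P-L['t'].ravel())@R
    W[d==0]=np.nan
    return W
E
python3 - <<'E'
from h import *
s=ctrl.observe(); print({k:np.round(v,3).tolist() for k,v in s.items()})
for n in('scene','side'): shot(n,n+'0.png')
E
```

```text
{'time': 0.0, 'q': [70.645, 26.834, -0.662, 91.88, 0.346, 61.387, -3.226], 'qd': [0.081, 0.022, -0.034, 0.098, -0.012, 0.071, 0.003], 'tau': [-0.0, -52.058, -0.013, -24.376, -0.057, 0.017, 0.0], 'tool_pos': [0.189, -0.621, 0.214], 'orientation': [[0.957, 0.29, -0.001], [0.29, -0.957, 0.002], [-0.0, -0.002, -1.0]], 'wrist_force': [0.964, 0.046, -0.304], 'moment': [0.021, 0.001, 0.004], 'finger_force': 0.0, 'width': 0.092}
```

View pics/scene0.png

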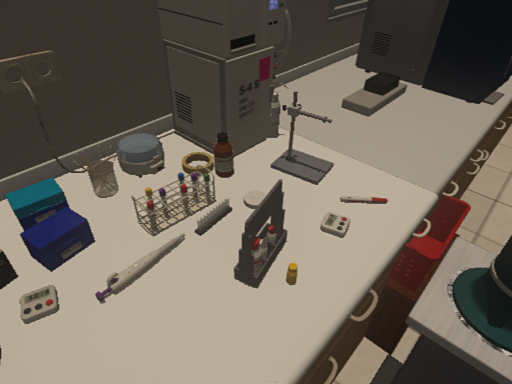

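View pics/side0.png

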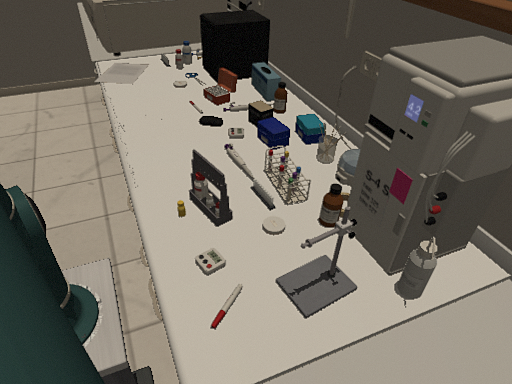

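The scene view shows the dark carrier around (263,235), the stand with its crossbar from (293,112) to (330,120), and the yellow look-alike vial at (292,272), which stays put. The side view shows the carrier at (210,187) and the crossbar from (348,228) to (305,245). Other candidates are the test-tube rack at (175,200), which is wire, and the cuvette strip at (213,216). Next I'll check an enlarged crop of the carrier and measure from depth.

```bash
python3 - <<'E'
from h import *
L=load('scene');S=load('side')
a=cv2.resize(L['im'][170:290,215:315],None,fx=4,fy=4,interpolation=cv2.INTER_CUBIC)
b=cv2.resize(S['im'][140:260,170:270],None,fx=4,fy=4,interpolation=cv2.INTER_CUBIC)
cv2.imwrite('pics/crop1.png',np.hstack([a,b])[:,:,::-1])
for n,X,(u0,u1,v0,v1) in(('sc',L,(215,315,170,290)),('si',S,(170,270,140,260))):
    W=cloud(X); g=X['im'].astype(int); W=W[v0:v1,u0:u1].reshape(-1,3); g=g[v0:v1,u0:u1].reshape(-1,3)
    m=(g.max(1)<110)&(g.max(1)-g.min(1)<30)&(W[:,2]>.125)&(W[:,2]<.2)
    P=W[m]; print(n,len(P),P.min(0),P.max(0))
    r=cv2.minAreaRect((P[:,:2]*1000).astype(np.float32)); print(r, cv2.boxPoints(r).tolist())
    for u,v in (((283,185),(249,222)) if n=='sc' else ((193,152),(226,190))): print(cloud(X)[v-2:v+3,u-2:u+3].reshape(-1,3)[::6].round(3).tolist())
# stand bar
for n,X,(u0,u1,v0,v1) in(('sc',L,(270,340,85,185)),('si',S,(270,365,200,315))):
    W=cloud(X)[v0:v1,u0:u1].reshape(-1,3)
    m=(W[:,2]>.16)&(W[:,2]<.26)&(W[:,0]<1.1)
    P=W[m]; print(n,len(P),np.nanmin(P,0),np.nanmax(P,0))
    for z in np.arange(.16,.26,.01):
        q=P[(P[:,2]>z)&(P[:,2]<z+.01)]
        if len(q): print(round(z,2),len(q),q.min(0).round(3),q.max(0).round(3))
E
```

```text
sc 871 [0.44504037 0.17054723 0.12508093] [0.4952043  0.33590662 0.18573967]
((470.8000183105469, 252.0220947265625), (17.555828094482422, 168.637939453125), 12.2722749710083) [[444.300048828125, 332.5484313964844], [480.14532470703125, 167.76412963867188], [497.29998779296875, 171.49575805664062], [461.4547119140625, 336.2800598144531]]
[[0.493, 0.173, 0.174], [0.624, -0.018, -0.001], [0.618, -0.015, 0.0], [0.612, -0.012, 0.001], [0.607, -0.011, 0.0]]
[[0.458, 0.324, 0.183], [0.453, 0.327, 0.186], [0.453, 0.324, 0.181], [0.454, 0.32, 0.175], [0.455, 0.316, 0.169]]
si 583 [0.44833438 0.16648216 0.12508856] [0.50741067 0.32761803 0.18713873]
((478.32525634765625, 248.35372924804688), (20.970190048217773, 167.10183715820312), 14.056793212890625) [[447.8609924316406, 326.8561096191406], [488.4472961425781, 164.75804138183594], [508.7895202636719, 169.85134887695312], [468.2032165527344, 331.94940185546875]]
[[0.517, 0.612, 0.001], [0.453, 0.328, 0.179], [0.454, 0.32, 0.18], [0.456, 0.316, 0.179], [0.458, 0.311, 0.177]]
[[0.5, 0.172, 0.136], [0.503, 0.171, 0.132], [0.506, 0.173, 0.126], 
[... 470 characters left out ...]
2 ] [ 0.813 -0.123  0.229]
0.23 13 [ 0.682 -0.133  0.23 ] [ 0.69  -0.124  0.24 ]
0.24 15 [ 0.681 -0.133  0.241] [ 0.692 -0.124  0.249]
si 591 [ 0.56617676 -0.1682569   0.16061718] [ 0.8201416  -0.04219608  0.24985287]
0.16 5 [ 0.683 -0.139  0.161] [ 0.82  -0.042  0.166]
0.17 16 [ 0.671 -0.147  0.173] [ 0.696 -0.134  0.179]
0.18 122 [ 0.566 -0.168  0.18 ] [ 0.724 -0.12   0.19 ]
0.19 281 [ 0.567 -0.168  0.19 ] [ 0.724 -0.122  0.2  ]
0.2 88 [ 0.67  -0.146  0.2  ] [ 0.704 -0.121  0.21 ]
0.21 15 [ 0.681 -0.139  0.212] [ 0.69  -0.129  0.22 ]
0.22 20 [ 0.681 -0.139  0.22 ] [ 0.691 -0.128  0.23 ]
0.23 17 [ 0.681 -0.14   0.233] [ 0.69 -0.13  0.24]
0.24 27 [ 0.682 -0.138  0.24 ] [ 0.694 -0.128  0.25 ]
```

View pics/crop1.png

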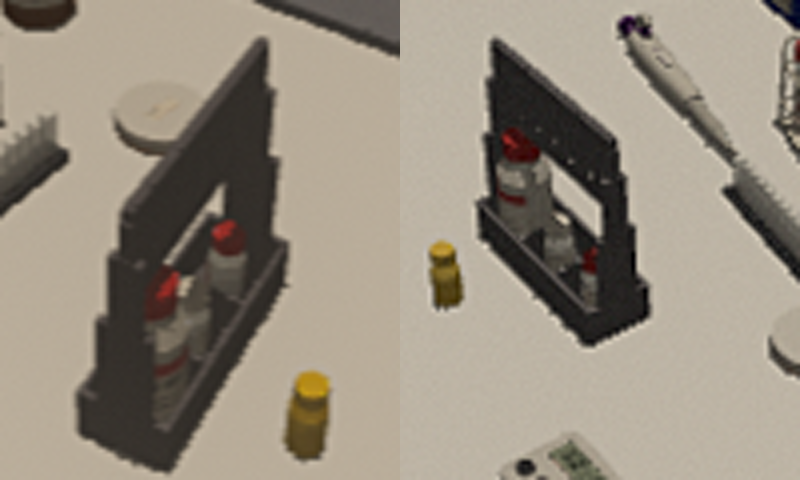

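Side crop: the tall bottle with red cap and band is in the +y end cell at crop (520,170). The two vials are in the middle and the -y cell, at crop (560,240) and (592,270). The yellow vial at (445,270) is outside the carrier. I'll check heights and cell positions, then fit the bar's axis.

```bash
cat >> h.py <<'E'
def togo(p,ang=None):
    """row values (turn z rad, shift cm) from present pose to tool-down pose p with tool x at world angle ang deg"""
    s=ctrl.observe();R=np.array(s['orientation']);d=R.T@(np.array(p)-s['tool_pos'])*100
    a=np.degrees(np.arctan2(R[1,0],R[0,0]));w=None
    if ang is not None:
        c,n=np.cos(np.radians(ang)),np.sin(np.radians(ang))
        w=cv2.Rodrigues(R.T@np.array([[c,n,0],[n,-c,0],[0,0,-1]]))[0].ravel().round(3)
    print('t',round(s['time'],2),'pos',np.round(s['tool_pos'],4),'a',a.round(2),'shift',d.round(2),'turn',w,'F',np.round(s['wrist_force'],2),'w',round(s['width'],4))
E
python3 - <<'E'
from h import *
C=np.array([.4735,.2505]);th=np.radians(12.8);ax=np.array([np.cos(th),np.sin(th)]);ay=np.array([-ax[1],ax[0]])
for n in('scene','side'):
    X=load(n);W=cloud(X).reshape(-1,3);g=X['im'].reshape(-1,3).astype(int)
    q=(W[:,:2]-C)@np.stack([ax,ay],1)
    ins=(abs(q[:,0])<.027)&(abs(q[:,1])<.075)&(W[:,2]>.02)&(W[:,2]<.117)
    red=ins&(g[:,0]>g[:,1]+50)
    wh=ins&(g.min(1)>90)
    for nm,m in(('red',red),('white',wh)):
        for lo,hi in((-.078,-.026),(-.026,.026),(.026,.078)):
            k=m&(q[:,1]>lo)&(q[:,1]<hi)
            if k.sum(): print(n,nm,lo,k.sum(),'zmax',W[k,2].max().round(3),'med',np.median(q[k],0).round(3))
    box=(270,340,85,185) if n=='scene' else (270,365,200,315)
    W=cloud(X)[box[2]:box[3],box[0]:box[1]].reshape(-1,3)
    W=W[(W[:,2]>.165)&(W[:,2]<.225)]; r=np.hypot(W[:,0]-.686,W[:,1]+.134)
    P=W[(r>.03)&(r<.095)&(W[:,1]<-.12)&(W[:,0]<.68)]
    l=cv2.fitLine(P[:,:2].astype(np.float32),cv2.DIST_HUBER,0,1e-4,1e-4).ravel()
    print(n,'bar',len(P),l,np.degrees(np.arctan2(l[1],l[0])),'z pct',np.percentile(P[:,2],[2,10,50,90,98]).round(4))
    T=W[(r<.13)];k=T[:,0]<.59;print('head end',T[k].min(0),T[k].max(0))
togo([.582,-.163,.33],15.5)
E
```

```text
scene red -0.078 19 zmax 0.058 med [ 0.007 -0.051]
scene red -0.026 2 zmax 0.057 med [ 0.017 -0.011]
scene red 0.026 20 zmax 0.112 med [-0.009  0.053]
scene white -0.078 4 zmax 0.062 med [ 0.005 -0.042]
scene white -0.026 14 zmax 0.059 med [0.004 0.003]
scene white 0.026 25 zmax 0.084 med [-0.016  0.06 ]
scene bar 83 [ 0.98697454  0.16087642  0.6143099  -0.13752845] 9.257771 z pct [0.1844 0.1855 0.1903 0.1939 0.195 ]
head end [ 0.56597473 -0.15503389  0.17884222] [ 0.58931248 -0.13554367  0.19733619]
side red -0.078 2 zmax 0.054 med [ 0.003 -0.051]
side red 0.026 14 zmax 0.111 med [-0.007  0.044]
side white -0.078 5 zmax 0.116 med [-0.003 -0.055]
side white -0.026 19 zmax 0.058 med [ 0.002 -0.005]
side white 0.026 38 zmax 0.087 med [-0.007  0.039]
side bar 128 [ 0.991347    0.13126722  0.6289121  -0.14493325] 7.5428257 z pct [0.1859 0.1881 0.1924 0.1944 0.1953]
head end [ 0.56617676 -0.15759002  0.18045823] [ 0.58933304 -0.13952687  0.19715764]
t 0.1 pos [ 0.1887 -0.6215  0.2138] a 16.89 shift [ 50.96 -32.46 -11.58] turn [-0.002  0.     0.024] F [-0.27  0.72  0.62] w 0.0917
```

The bottle is in the +y cell: its cap tops out at 0.111, against 0.058 for the vials. Its moment puts the balance about 23 mm towards the bottle, so I'll use the keyhole 24 mm on the bottle side. The bar sits at z≈0.19 with yaw ≈8°. First I'll feel the bar, which is on the way.

```bash
python3 -m handwheel '[[[0,0,0,5,-3,-4,4],[0,0,0.1,10,-7,-8,4],[0,0,0.15,15,-10,-12,4],[0,0,0.15,19,-12.5,-15,4],[0,0,0.15,23,-15,-15,4],[0,0,0.15,27,-18,-15,4],[0,0,0.15,31,-21,-15,4],[0,0,0.15,35,-24,-15,4]]]' 10
python3 - <<'E'
from h import *
togo([.58,-.148,.33],8)
E
```

```text
time: 0.9
tool_pos: [0.4174, -0.3387, 0.3613]
orientation: [[0.99, 0.144, 0.001], [0.144, -0.99, -0.001], [0.0, 0.001, -1.0]]
wrist_force: [1.1, -0.2, -0.5]
width: 0.04
finger_force: 0.0
t 0.9 pos [ 0.4174 -0.3387  0.3613] a 8.28 shift [ 18.83 -16.53   3.12] turn [ 0.001 -0.     0.005] F [ 1.1  -0.19 -0.5 ] w 0.04
```

```bash
python3 -m handwheel '[[[0,0,0,4,-3,0,4],[0,0,0,7.5,-6.5,0,4],[0,0,0,11,-9.5,1,4],[0,0,0,14.5,-12.2,2,4],[0,0,0,14.5,-12.2,2,4],[0,0,0,14.5,-12.2,2,4]]]'
python3 - <<'E'
from h import *
togo([.58,-.148,.33],8); shot('wrist','w1.png'); print(load('wrist')['K'],load('wrist')['t'])
E
```

```text
time: 1.5
tool_pos: [0.5425, -0.1979, 0.3398]
orientation: [[0.989, 0.146, -0.002], [0.146, -0.989, 0.0], [-0.002, -0.001, -1.0]]
wrist_force: [0.1, 0.4, -0.3]
width: 0.0403
finger_force: 0.0
t 1.5 pos [ 0.5425 -0.1979  0.3398] a 8.42 shift [ 4.45 -4.39  0.97] turn [-0.001  0.002  0.007] F [ 0.06  0.45 -0.32] w 0.0403
[[281.17605131   0.         254.88949781]
 [  0.         281.17605131 193.71403504]
 [  0.           0.           1.        ]] [-0.27491567  0.43676854  0.63143959]
```

View pics/w1.png

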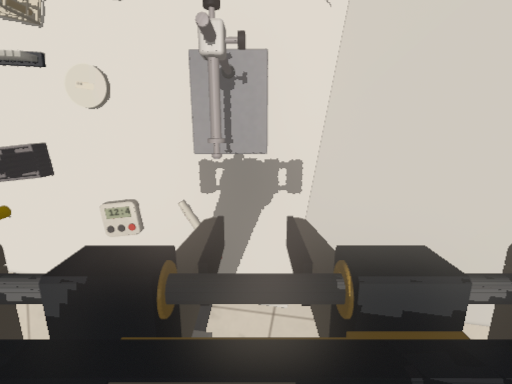

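The wrist view shows the stud's head at (217,157), the collar at (217,141) and the bar running up to the boss at (212,40). I'll locate it by depth.

```bash
python3 - <<'E'
from h import *
X=load('wrist');W=cloud(X)
P=W[60:165,200:235].reshape(-1,3);P=P[(P[:,2]>.165)&(P[:,2]<.215)]
print(P.min(0),P.max(0))
for x in np.arange(.55,.67,.01):
    q=P[(P[:,0]>x)&(P[:,0]<x+.01)]
    if len(q): print(x.round(3),len(q),'y',q[:,1].min().round(4),q[:,1].max().round(4),((q[:,1].min()+q[:,1].max())/2).round(4),'z',q[:,2].max().round(4))
for x in np.arange(.56,.60,.002):
    q=P[(P[:,0]>x)&(P[:,0]<x+.002)]
    if len(q): print(x.round(3),np.ptp(q[:,1]).round(4),q[:,2].max().round(4))
togo([.603,-.144,.25],7.5)
E
```

```text
[ 0.56532044 -0.15707647  0.17746016] [ 0.66830813 -0.12596994  0.19891875]
0.56 37 y -0.1555 -0.1442 -0.1498 z 0.1945
0.57 67 y -0.1553 -0.144 -0.1497 z 0.1945
0.58 121 y -0.1571 -0.1381 -0.1476 z 0.1989
0.59 103 y -0.152 -0.14 -0.146 z 0.195
0.6 104 y -0.1507 -0.1389 -0.1448 z 0.1952
0.61 106 y -0.1495 -0.1367 -0.1431 z 0.1956
0.62 108 y -0.1475 -0.1357 -0.1416 z 0.196
0.63 110 y -0.1461 -0.133 -0.1395 z 0.1955
0.64 117 y -0.1449 -0.1323 -0.1386 z 0.1953
0.65 112 y -0.1429 -0.1313 -0.1371 z 0.1953
0.66 85 y -0.1417 -0.126 -0.1338 z 0.1952
0.564 0.0052 0.1921
0.566 0.0102 0.1931
0.568 0.0113 0.1945
0.57 0.0113 0.1945
0.572 0.0068 0.193
0.574 0.0058 0.1922
0.576 0.0059 0.192
0.578 0.006 0.1929
0.58 0.0128 0.1923
0.582 0.0121 0.1989
0.584 0.0187 0.1983
0.586 0.0188 0.198
0.588 0.0158 0.1981
0.59 0.0115 0.1945
0.592 0.0113 0.1946
0.594 0.0111 0.195
0.596 0.0109 0.1948
0.598 0.0111 0.1944
t 1.55 pos [ 0.5419 -0.1994  0.3403] a 8.27 shift [ 6.85 -4.61  9.02] turn [0.    0.001 0.013] F [-0.72 -0.91 -0.5 ] w 0.0399
```

```bash
python3 -m handwheel '[[[0,0,0.0,3.5,-2.3,4,0],[0,0,0,6.85,-4.6,8,0],[0,0,0,6.85,-4.6,11,0],[0,0,0,6.85,-4.6,12.8,0],[0,0,0,6.85,-4.6,13.3,0],[0,0,0,6.85,-4.6,13.5,0],[0,0,0,6.85,-4.6,13.6,0],[0,0,0,6.85,-4.6,13.6,0]]]'
python3 - <<'E'
from h import *
togo([.603,-.1448,.195],8.3)
E
```

```text
time: 2.35
tool_pos: [0.6041, -0.1443, 0.2063]
orientation: [[0.99, 0.143, 0.003], [0.143, -0.99, -0.001], [0.002, 0.001, -1.0]]
wrist_force: [1.7, 0.7, -0.3]
width: 0.0007
finger_force: 0.0
t 2.35 pos [ 0.6041 -0.1443  0.2063] a 8.22 shift [-0.12  0.03  1.13] turn [ 0.001 -0.002 -0.001] F [ 1.67  0.71 -0.34] w 0.0007
```

```bash
python3 -m handwheel '[[[0,0,0,0,0,0.4,0],[0,0,0,0,0,0.7,0],[0,0,0,0,0,0.85,0],[0,0,0,0,0,0.95,0],[0,0,0,0,0,0.95,0]]]'; for i in 1 2 3; do :; done
```

```text
time: 2.85
tool_pos: [0.6035, -0.1433, 0.195]
orientation: [[0.99, 0.144, -0.0], [0.144, -0.99, 0.0], [-0.0, -0.0, -1.0]]
wrist_force: [-0.7, 0.5, -0.3]
width: 0.0003
finger_force: 0.0
```

```bash
python3 -m handwheel '[[[0,0,0,0,0,0.1,0],[0,0,0,0,0,0.1,0]]]'; python3 -m handwheel '[[[0,0,0,0,0,0.1,0],[0,0,0,0,0,0.1,0]]]'
```

```text
time: 3.05
tool_pos: [0.6037, -0.1433, 0.1942]
orientation: [[0.99, 0.144, 0.0], [0.144, -0.99, -0.0], [0.0, 0.0, -1.0]]
wrist_force: [-0.2, -0.9, 0.5]
width: 0.0004
finger_force: 0.0
time: 3.25
tool_pos: [0.6037, -0.1434, 0.194]
orientation: [[0.99, 0.144, 0.0], [0.144, -0.99, -0.0], [0.0, 0.0, -1.0]]
wrist_force: [-1.1, -0.5, 4.6]
width: 0.0006
finger_force: 2.2
```

The bar's top is at z=0.194, so its axis is at 0.188. Next I'll straddle it and close gently to find its lateral centre.

```bash
python3 -m handwheel '[[[0,0,0,0,0,-0.6,3],[0,0,0,0,0,-1,3],[0,0,0,0,0,-1,3],[0,0,0,0,0,-1,3],[0,0,0,0,0,0.4,3],[0,0,0,0,0,1.0,3],[0,0,0,0,0,1.0,3],[0,0,0,0,0,1.0,3]]]' 4;  python3 -m handwheel '[[[0,0,0,0,0,0,1.5],[0,0,0,0,0,0,1.5],[0,0,0,0,0,0,0.9],[0,0,0,0,0,0,0.9],[0,0,0,0,0,0,0.9],[0,0,0,0,0,0,0.9]]]' 4; python3 -m handwheel '[[[0,0,0,0,0,0,0.5],[0,0,0,0,0,0,0.5],[0,0,0,0,0,0,0.5],[0,0,0,0,0,0,0.5]]]' 4
```

```text
time: 4.05
tool_pos: [0.6033, -0.1433, 0.1826]
orientation: [[0.99, 0.144, -0.001], [0.144, -0.99, 0.0], [-0.001, -0.0, -1.0]]
wrist_force: [-0.3, -0.2, 0.3]
width: 0.0301
finger_force: 0.0
time: 4.65
tool_pos: [0.6039, -0.1441, 0.1835]
orientation: [[0.99, 0.144, 0.001], [0.144, -0.99, -0.001], [0.001, 0.001, -1.0]]
wrist_force: [2.0, -2.6, 0.1]
width: 0.0116
finger_force: 4.0
time: 5.05
tool_pos: [0.6039, -0.1441, 0.1835]
orientation: [[0.99, 0.144, 0.001], [0.144, -0.99, -0.001], [0.001, 0.001, -1.0]]
wrist_force: [1.1, -4.7, 1.7]
width: 0.0118
finger_force: 4.0
```

```bash
python3 -m handwheel '[[[0,0,0,0,0.1,0,0.5],[0,0,0,0,0.1,0,0.5],[0,0,0,0,0.1,0,0.5]]]' 4; python3 -m handwheel '[[[0,0,0,0,0,0,3],[0,0,0,0,0,0,3],[0,0,0,0,0,0,3],[0,0,0,0,0,-4,4],[0,0,0,0,0,-8,5],[0,0,0,0,0,-12,5],[0,0,0,-2,0,-16,5],[0,0,0,-4,0,-18,5]]]' 4
python3 - <<'E'
from h import *
togo([.42,.12,.36],102.5)
E
```

```text
time: 5.35
tool_pos: [0.6039, -0.1441, 0.1835]
orientation: [[0.99, 0.144, 0.0], [0.144, -0.99, 0.0], [0.0, -0.0, -1.0]]
wrist_force: [1.4, -2.9, 3.1]
width: 0.0122
finger_force: 4.0
time: 6.15
tool_pos: [0.5648, -0.1493, 0.3665]
orientation: [[0.989, 0.146, 0.004], [0.146, -0.989, -0.0], [0.004, 0.001, -1.0]]
wrist_force: [-0.2, -0.3, -0.0]
width: 0.0498
finger_force: 0.0
t 6.15 pos [ 0.5648 -0.1493  0.3665] a 8.37 shift [-10.41 -28.75   0.59] turn [ 0.004 -0.002 -1.643] F [-0.23 -0.35 -0.02] w 0.0498
```

Lateral touch gives the bar centre at (0.6039,-0.1441), against -0.1447 by sight. Next, on to the carrier.

```bash
python3 -m handwheel '[[[0,0,-0.14,-0.5,-3.5,-1,6],[0,0,-0.28,-1,-7,-2,6],[0,0,-0.42,-1.5,-10.5,-3,6],[0,0,-0.56,-2,-14,-3,6],[0,0,-0.7,-2.5,-17.5,-3,6],[0,0,-0.84,-3,-21,-3,6],[0,0,-0.98,-3.5,-24.5,-3,6],[0,0,-1.12,-3.5,-27.8,-3,6]]]' 10
python3 -m handwheel '[[[0,0,-0.14,0,0,0,6],[0,0,-0.28,0,0,0,6],[0,0,-0.42,0,0,0,6],[0,0,-0.52,0,0,0,6],[0,0,-0.52,0,0,0,6],[0,0,-0.52,0,0,0,6]]]'
python3 - <<'E'
from h import *
togo([.47,.25,.36],102.5); shot('wrist','w2.png'); print(ctrl.observe()['q'])
E
```

```text
time: 6.95
tool_pos: [0.488, 0.1219, 0.3932]
orientation: [[0.295, 0.956, -0.001], [0.956, -0.295, -0.0], [-0.0, -0.0, -1.0]]
wrist_force: [0.5, 0.1, -0.4]
width: 0.06
finger_force: 0.0
time: 7.55
tool_pos: [0.4891, 0.1201, 0.393]
orientation: [[-0.21, 0.978, -0.001], [0.978, 0.21, 0.0], [0.0, -0.001, -1.0]]
wrist_force: [0.1, 0.0, -1.2]
width: 0.0599
finger_force: 0.0
t 7.55 pos [0.4891 0.1201 0.393 ] a 102.14 shift [13.1   0.86  3.3 ] turn [-0.001 -0.    -0.006] F [ 0.11  0.02 -1.16] w 0.0599
[ 17.0517194    7.8059804  -38.22065361  95.92996054   4.91608306
  77.99067054  -9.78877069]
```

View pics/w2.png

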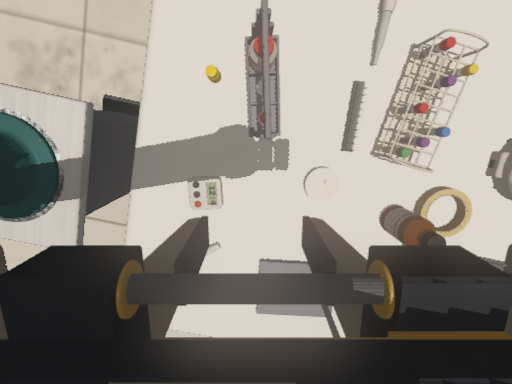

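The wrist view shows the carrier plate running from the top of the picture at (265,5) to (268,137). The bottle's red cap is near its far (+y) end at (263,46), and the yellow look-alike is at (212,72). I'll move closer and measure the plate.

```bash
python3 -m handwheel '[[[0,0,0,3.5,0.3,0,6],[0,0,0,7,0.6,0,6],[0,0,0,7,0.8,0,6],[0,0,0,7,0.8,0,6],[0,0,0,7,0.8,0,6],[0,0,0,7,0.8,0,6]]]'
cat > plate.py <<'E'
from h import *
shot('wrist','w3.png');X=load('wrist');W=cloud(X);im=X['im'].astype(int)
m=(W[:,:,2]>.176)&(W[:,:,2]<.195)&(W[:,:,0]<.56)&(W[:,:,0]>.38)&(W[:,:,1]>.12)
n,lab,st,_=cv2.connectedComponentsWithStats(m.astype(np.uint8)); k=1+st[1:,4].argmax(); m=lab==k
P=W[m];print(len(P),st[k],'z',np.percentile(P[:,2],[5,50,95]))
l=cv2.fitLine(P[:,:2].astype(np.float32),cv2.DIST_HUBER,0,1e-4,1e-4).ravel();d=l[:2]*np.sign(l[1]);c=l[2:]
a=(P[:,:2]-c)@d; o=(P[:,:2]-c)@[-d[1],d[0]]
print('angle',np.degrees(np.arctan2(d[1],d[0])),'len',a.max()-a.min(),'thick',np.ptp(o),'centre',c+d*(a.max()+a.min())/2)
mid=c+d*(a.max()+a.min())/2; print('grip +24',mid+d*.024)
red=(im[:,:,0]>im[:,:,1]+50)&(W[:,:,2]>.1)&(W[:,:,2]<.12); print('red',red.sum(),((W[red][:,:2]-mid)@d).mean() if red.any() else '')
togo([*(mid+d*.024),.165],np.degrees(np.arctan2(d[1],d[0])))
E
python3 plate.py
```

```text
time: 8.2
tool_pos: [0.4827, 0.1888, 0.3931]
orientation: [[-0.21, 0.978, -0.0], [0.978, 0.21, -0.001], [-0.0, -0.0, -1.0]]
wrist_force: [-0.0, -0.8, 0.8]
width: 0.0599
finger_force: 0.0
775 [254  60  10 129 775] z [0.18217118 0.18395201 0.18539766]
angle 104.2914 len 0.1638084716837802 thick 0.008043681393951398 centre [0.47446916 0.25118343]
grip +24 [0.46854467 0.2744407 ]
red 155 0.051273354971107014
t 8.25 pos [0.4827 0.1889 0.3931] a 102.12 shift [ 8.67  0.42 22.81] turn [-0.     0.    -0.038] F [-0.69  0.51  0.9 ] w 0.0601
```

```bash
python3 -m handwheel '[[[0,0,-0.038,3,0.2,4,4],[0,0,-0.038,6,0.4,8,4],[0,0,-0.038,8.67,0.42,12,4],[0,0,-0.038,8.67,0.42,16,4],[0,0,-0.038,8.67,0.42,19,4],[0,0,-0.038,8.67,0.42,19,4],[0,0,-0.038,8.67,0.42,19,4]]]'
python3 - <<'E'
from h import *
togo([.4685,.2744,.160],104.3)
E
```

```text
time: 8.95
tool_pos: [0.4686, 0.2754, 0.2038]
orientation: [[-0.248, 0.969, -0.0], [0.969, 0.248, 0.0], [0.0, -0.0, -1.0]]
wrist_force: [0.3, 0.4, 0.7]
width: 0.0401
finger_force: 0.0
t 8.95 pos [0.4686 0.2754 0.2038] a 104.38 shift [-0.1  -0.03  4.38] turn [-0.    -0.     0.001] F [0.28 0.42 0.69] w 0.0401
```

```bash
python3 -m handwheel '[[[0,0,0,-0.05,0,2.5,4],[0,0,0,-0.1,0,4,4],[0,0,0,-0.1,0,4.35,3],[0,0,0,-0.1,0,4.35,2],[0,0,0,-0.1,0,4.35,1.2],[0,0,0,-0.1,0,4.35,0.9],[0,0,0,-0.1,0,4.35,0.5],[0,0,0,-0.1,0,4.35,0.5]]]' 8; python3 -m handwheel '[[[0,0,0,0,0,0,0.3],[0,0,0,0,0,0,0.3],[0,0,0,0,0,0,0.3],[0,0,0,0,0,0,0.3]]]' 30
```

```text
time: 9.75
tool_pos: [0.4691, 0.2751, 0.1606]
orientation: [[-0.249, 0.968, 0.002], [0.968, 0.249, 0.001], [0.0, 0.002, -1.0]]
wrist_force: [1.1, 0.2, 3.4]
width: 0.0081
finger_force: 8.0
time: 10.15
tool_pos: [0.4691, 0.2751, 0.1605]
orientation: [[-0.249, 0.968, 0.002], [0.968, 0.249, 0.001], [0.0, 0.002, -1.0]]
wrist_force: [0.9, -0.1, 5.7]
width: 0.008
finger_force: 30.0
```

```bash
python3 -m handwheel '[[[0,0,0,0,0,-0.3,0.3],[0,0,0,0,0,-1,0.3],[0,0,0,0,0,-2,0.3],[0,0,0,0,0,-3.5,0.3],[0,0,0,0,0,-5,0.3],[0,0,0,0,0,-6.5,0.3],[0,0,0,0,0,-8,0.3],[0,0,0,0,0,-8.5,0.3]]]' 35
python3 - <<'E'
from h import *
togo([.5325,-.1546,.245],98.4);s=ctrl.observe();print(s['moment'],s['finger_force'])
E
```

```text
time: 10.95
tool_pos: [0.4691, 0.2754, 0.2471]
orientation: [[-0.249, 0.968, 0.003], [0.968, 0.249, 0.001], [0.001, 0.003, -1.0]]
wrist_force: [0.2, -0.9, -3.3]
width: 0.0076
finger_force: 35.0
t 10.95 pos [0.4691 0.2754 0.2471] a 104.43 shift [-43.22  -4.58   0.17] turn [ 0.003 -0.001  0.105] F [ 0.23 -0.86 -3.32] w 0.0076
[ 0.04419807 -0.20021412  0.04514932] 34.99912440776825
```

```bash
python3 -m handwheel '[[[0,0,0,-0.8,-0.1,0,0.3],[0,0,0,-2.3,-0.3,0,0.3],[0,0,0,-4.5,-0.5,0,0.3],[0,0,0,-7,-0.8,0,0.3],[0,0,0,-9.7,-1.1,0,0.3],[0,0,0,-12.4,-1.4,0,0.3],[0,0,0,-15.1,-1.6,0,0.3],[0,0,0,-17.8,-1.9,0,0.3]]]'
python3 -m handwheel '[[[0,0,0,-2.7,-0.3,0,0.3],[0,0,0.01,-5.4,-0.6,0,0.3],[0,0,0.02,-8.1,-0.9,0,0.3],[0,0,0.04,-10.8,-1.2,0,0.3],[0,0,0.06,-13.3,-1.4,0,0.3],[0,0,0.08,-15.5,-1.7,0,0.3],[0,0,0.1,-17.2,-1.9,0,0.3],[0,0,0.105,-18,-1.9,0,0.3]]]'
python3 - <<'E'
from h import *
togo([.5325,-.1546,.2165],98.4)
E
```

```text
time: 11.75
tool_pos: [0.4938, 0.0956, 0.2439]
orientation: [[-0.249, 0.969, -0.002], [0.969, 0.249, -0.001], [-0.0, -0.002, -1.0]]
wrist_force: [0.4, 0.4, -3.5]
width: 0.0073
finger_force: 35.0
time: 12.55
tool_pos: [0.5205, -0.0836, 0.2442]
orientation: [[-0.143, 0.99, -0.001], [0.99, 0.143, -0.0], [-0.0, -0.001, -1.0]]
wrist_force: [-0.1, 1.7, -4.1]
width: 0.0078
finger_force: 35.0
t 12.55 pos [ 0.5205 -0.0836  0.2442] a 98.25 shift [-7.2   0.18  2.78] turn [-0.001  0.    -0.003] F [-0.06  1.71 -4.08] w 0.0078
```

```bash
python3 -m handwheel '[[[0,0,0,-1.5,0,0,0.3],[0,0,0,-3.5,0,0.5,0.3],[0,0,0,-5.5,0.1,1.3,0.3],[0,0,0,-6.7,0.15,2.2,0.3],[0,0,0,-7.15,0.18,2.7,0.3],[0,0,0,-7.15,0.18,2.78,0.3],[0,0,0,-7.15,0.18,2.78,0.3],[0,0,0,-7.15,0.18,2.78,0.3]]]'
python3 - <<'E'
from h import *
togo([.5325,-.1546,.2165],98.4)
shot('side');shot('wrist')
a=cv2.resize(load('side')['im'][190:320,230:380],None,fx=3,fy=3,interpolation=cv2.INTER_CUBIC)
b=cv2.resize(load('wrist')['im'],None,fx=.68,fy=.68)
b=cv2.copyMakeBorder(b,0,max(0,390-b.shape[0]),0,0,cv2.BORDER_CONSTANT)[:390]
cv2.imwrite('pics/pre.png',np.hstack([a,b])[:,:,::-1])
E
```

```text
time: 13.35
tool_pos: [0.5333, -0.1508, 0.2172]
orientation: [[-0.148, 0.989, 0.0], [0.989, 0.148, 0.0], [0.0, 0.001, -1.0]]
wrist_force: [0.6, 0.3, -3.9]
width: 0.0076
finger_force: 35.0
t 13.35 pos [ 0.5333 -0.1508  0.2172] a 98.51 shift [-0.36 -0.13  0.07] turn [ 0.001 -0.     0.002] F [ 0.62  0.31 -3.86] w 0.0076
```

View pics/pre.png

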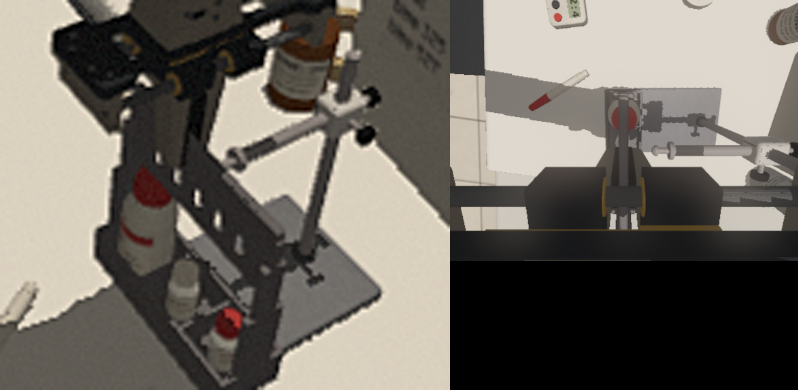

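The side crop shows the carrier held upright short of the stud, with the stud head at (235,158) and the bottle, vial and vial standing. The wrist crop shows the bar at (655-760,152) and the plate seen end-on. I'll verify stud versus keyhole numerically.

```bash
python3 - <<'E'
from h import *
X=load('wrist');W=cloud(X)
s=ctrl.observe();T=np.array(s['tool_pos']);R=np.array(s['orientation'])
print('tcp px',cv2.projectPoints(T[None],X['r'],X['t'],X['K'],None)[0].ravel())
P=W[200:250,280:440].reshape(-1,3);P=P[(P[:,2]>.175)&(P[:,2]<.205)]
for x in np.arange(.56,.65,.01):
    q=P[(P[:,0]>x)&(P[:,0]<x+.01)]
    if len(q)>5:print(x.round(3),len(q),((q[:,1].min()+q[:,1].max())/2).round(4),q[:,2].max().round(4), np.ptp(q[:,1]).round(4))
for n in('wrist','side'):
    W=cloud(load(n)).reshape(-1,3);q=(W-T)@R
    m=(abs(q[:,1])<.006)&(abs(q[:,0]+.024)<.1)&(W[:,2]>.19)&(W[:,2]<.245)
    g=load(n)['im'].reshape(-1,3);m&=g.max(1)<110
    print(n,m.sum(),'tool x',np.percentile(q[m,0],[0,2,98,100]).round(4),'zmax',np.percentile(W[m,2],[50,90,99]).round(4))
    if n=='side':
        m&=(W[:,2]<.235)
        for lo in np.arange(-.11,.06,.02):
            k=m&(q[:,0]>lo)&(q[:,0]<lo+.02)&(abs(q[:,0])>.02)
            if k.sum()>3:print(lo.round(3),k.sum(),'ztop',W[k,2].max().round(4),'toolx',q[k,0].min().round(4))
# keyhole pixels predicted in the side view
X=load('side')
for y in(-.048,-.024,0,.024,.048):
    p=T+R@np.array([y-.0245,0,.1605-.132]); print(y,cv2.projectPoints(p[None],X['r'],X['t'],X['K'],None)[0].ravel().round(1))
for p in([.5655,-.1498,.188],[.577,-.1481,.188]): print('stud',cv2.projectPoints(np.array([p]),X['r'],X['t'],X['K'],None)[0].ravel().round(1))
E
```

```text
tcp px [254.98386886 229.96568522]
0.56 125 -0.1494 0.195 0.0106
0.57 120 -0.1495 0.1943 0.0089
0.58 335 -0.1474 0.1989 0.02
0.59 224 -0.1451 0.195 0.0118
0.6 215 -0.1437 0.1954 0.0121
0.61 223 -0.142 0.1951 0.0118
0.62 220 -0.1406 0.195 0.0118
0.63 217 -0.1391 0.195 0.012
0.64 216 -0.1376 0.1953 0.0117
wrist 2282 tool x [-0.1006 -0.0526  0.0592  0.0598] zmax [0.2407 0.2417 0.2424]
side 885 tool x [-0.1094 -0.1084  0.0519  0.0586] zmax [0.2215 0.2406 0.2426]
-0.11 136 ztop 0.235 toolx -0.1094
-0.09 100 ztop 0.2347 toolx -0.0898
-0.07 93 ztop 0.2349 toolx -0.0697
-0.05 86 ztop 0.235 toolx -0.0499
-0.03 29 ztop 0.2349 toolx -0.0298
0.01 20 ztop 0.2342 toolx 0.0252
0.03 78 ztop 0.2337 toolx 0.03
0.05 24 ztop 0.2237 toolx 0.0506
-0.048 [308.6 273. ]
-0.024 [301.5 265.2]
0 [294.6 257.7]
0.024 [288.  250.4]
0.048 [281.7 243.5]
stud [300.5 246.1]
stud [304.6 244.2]
```

Plate ends and stud agree with the plan, apart from a 3.3 mm lateral correction. I'll correct that and then advance slowly.

```bash
python3 -m handwheel '[[[0,0,0,-0.2,0.3,0.03,0.3],[0,0,0,-0.33,0.9,0.06,0.3],[0,0,0,-0.33,1.6,0.06,0.3],[0,0,0,-0.33,2.1,0.06,0.3],[0,0,0,-0.33,2.3,0.06,0.3],[0,0,0,-0.33,2.3,0.06,0.3],[0,0,0,-0.33,2.3,0.06,0.3]]]'
cat > rel.py <<'E'
from h import *
s=ctrl.observe();T=np.array(s['tool_pos']);R=np.array(s['orientation'])
u=np.array([.989,.147,0]);v=np.array([-.147,.989,0])
B=np.array([.5765,-.1482,.188])
k=T+R@np.array([-.0005,0,.1605-.132]);e=k-B
print('t',round(s['time'],2),'hole-groove mm: along %.1f lat %.1f z %.1f'%tuple(1000*np.array([e@u,e@v,e[2]])),'ang',np.degrees(np.arctan2(R[1,0],R[0,0])).round(2),'F',np.round(s['wrist_force'],1))
E
python3 rel.py
```

```text
time: 14.15
tool_pos: [0.5561, -0.1518, 0.2161]
orientation: [[-0.147, 0.989, -0.001], [0.989, 0.147, 0.0], [0.0, -0.001, -1.0]]
wrist_force: [1.3, -0.1, -4.1]
width: 0.0074
finger_force: 35.0
t 14.15 hole-groove mm: along -20.8 lat -1.1 z -0.4 ang 98.42 F [ 1.3 -0.1 -4.1]
```

```bash
python3 -m handwheel '[[[0,0,0,0.05,0,0,0.3],[0,0,0,0.1,0.1,-0.04,0.3],[0,0,0,0.1,0.25,-0.04,0.3],[0,0,0,0.1,0.4,-0.04,0.3],[0,0,0,0.1,0.55,-0.04,0.3],[0,0,0,0.1,0.7,-0.04,0.3],[0,0,0,0.1,0.7,-0.04,0.3]]]' >/dev/null; python3 rel.py
```

```text
t 14.85 hole-groove mm: along -13.3 lat -0.1 z 0.2 ang 98.43 F [-0.4 -0.2 -4.4]
```

```bash
python3 -m handwheel '[[[0,0,0,0,0.15,0,0.3],[0,0,0,0,0.3,0,0.3],[0,0,0,0,0.45,0,0.3],[0,0,0,0,0.6,0,0.3],[0,0,0,0,0.6,0,0.3]]]' >/dev/null; python3 rel.py;  python3 -m handwheel '[[[0,0,0,0,0.15,0,0.3],[0,0,0,0,0.3,0,0.3],[0,0,0,0,0.45,0,0.3],[0,0,0,0,0.6,0,0.3],[0,0,0,0,0.68,0,0.3],[0,0,0,0,0.68,0,0.3]]]' >/dev/null; python3 rel.py
```

```text
t 15.35 hole-groove mm: along -7.3 lat -0.1 z 0.2 ang 98.43 F [ 0.5  0.6 -2.6]
t 15.95 hole-groove mm: along -0.7 lat -0.1 z 0.2 ang 98.43 F [-0.3 -0.3 -3.2]
```

The head is through with no contact. Lowering gently.

```bash
python3 -m handwheel '[[[0,0,0,0,0.05,0.2,0.3],[0,0,0,0,0.05,0.4,0.3],[0,0,0,0,0.05,0.6,0.3],[0,0,0,0,0.05,0.8,0.3],[0,0,0,0,0.05,1.0,0.3],[0,0,0,0,0.05,1.2,0.3],[0,0,0,0,0.05,1.2,0.3]]]' >/dev/null; python3 rel.py;  python3 -m handwheel '[[[0,0,0,0,0,0.05,0.3],[0,0,0,0,0,0.1,0.3],[0,0,0,0,0,0.15,0.3],[0,0,0,0,0,0.15,0.3]]]' >/dev/null; python3 rel.py
```

```text
t 16.65 hole-groove mm: along -0.5 lat -0.1 z -12.2 ang 98.41 F [-0.3  0.6 -3.4]
t 17.05 hole-groove mm: along -0.3 lat -0.1 z -13.3 ang 98.42 F [-0.3  0.2 -2.9]
```

```bash
for i in 1 2; do python3 -m handwheel '[[[0,0,0,0,0,0.05,0.3],[0,0,0,0,0,0.08,0.3],[0,0,0,0,0,0.08,0.3]]]' >/dev/null; python3 rel.py; done
```

```text
t 17.35 hole-groove mm: along -0.3 lat -0.1 z -14.1 ang 98.42 F [ 0.4 -0.5 -3.2]
t 17.65 hole-groove mm: along -0.3 lat -0.2 z -14.9 ang 98.41 F [ 0.3 -0.6 -3.7]
```

```bash
python3 -m handwheel '[[[0,0,0,0,0,0.05,0.3],[0,0,0,0,0,0.05,0.3],[0,0,0,0,0,0.05,0.3]]]' >/dev/null; python3 rel.py; python3 -m handwheel '[[[0,0,0,0,0,0.04,0.3],[0,0,0,0,0,0.04,0.3],[0,0,0,0,0,0.04,0.3]]]' >/dev/null; python3 rel.py
```

```text
t 17.95 hole-groove mm: along -0.2 lat -0.4 z -15.2 ang 98.41 F [-0.2 -0.4 -2.5]
t 18.25 hole-groove mm: along -0.1 lat -0.5 z -15.5 ang 98.41 F [-0.5 -2.1 -1.3]
```

```bash
python3 -m handwheel '[[[0,0,0,-0.05,0,0,0.3],[0,0,0,-0.05,0,0.04,0.3],[0,0,0,-0.05,0,0.04,0.3]]]' >/dev/null; python3 rel.py; python3 -m handwheel '[[[0,0,0,-0.03,0,0.04,0.3],[0,0,0,-0.03,0,0.04,0.3],[0,0,0,-0.03,0,0.04,0.3]]]' >/dev/null; python3 rel.py
```

```text
t 18.55 hole-groove mm: along -0.0 lat -0.6 z -15.6 ang 98.42 F [-1.4 -0.2  4. ]
t 18.85 hole-groove mm: along -0.0 lat -0.7 z -15.8 ang 98.43 F [-1.6  0.4  5.8]
```

The slot is home: the wrist force went from -3.5 to +5.8 N. I'll ease off and let go softly.

```bash
python3 -m handwheel '[[[0,0,0,0,0,-0.04,0.3],[0,0,0,0,0,-0.04,0.3]]]' 10 >/dev/null; python3 rel.py; python3 -m handwheel '[[[0,0,0,0,0,0,0.3],[0,0,0,0,0,0,0.3],[0,0,0,0,0,0,0.3]]]' 3 >/dev/null; python3 rel.py; python3 -m handwheel '[[[0,0,0,0,0,0,0.85],[0,0,0,0,0,0,0.95],[0,0,0,0,0,0,1.1],[0,0,0,0,0,0,1.3],[0,0,0,0,0,0,1.6],[0,0,0,0,0,0,2],[0,0,0,0,0,0,2],[0,0,0,0,0,0,2]]]' ; python3 rel.py
python3 - <<'E'
from h import *
shot('side');a=cv2.resize(load('side')['im'][190:340,230:380],None,fx=3.5,fy=3.5,interpolation=cv2.INTER_CUBIC);cv2.imwrite('pics/hung.png',a[:,:,::-1])
E
```

```text
t 19.05 hole-groove mm: along 0.0 lat -0.7 z -15.8 ang 98.43 F [-2.   0.6  5.1]
t 19.35 hole-groove mm: along -0.0 lat -0.8 z -16.1 ang 98.43 F [-0.7  0.4  4.6]
time: 20.15
tool_pos: [0.5763, -0.1487, 0.2003]
orientation: [[-0.146, 0.989, -0.0], [0.989, 0.146, -0.0], [-0.0, -0.0, -1.0]]
wrist_force: [-0.8, 0.1, 0.1]
width: 0.0202
finger_force: 0.0
t 20.15 hole-groove mm: along -0.3 lat -0.9 z -16.2 ang 98.42 F [-0.8  0.1  0.1]
```

View pics/hung.png

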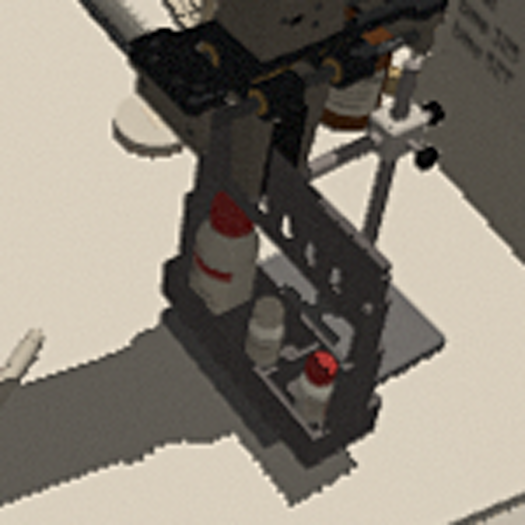

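The carrier hangs released, with the bottle at (225,255) and the vials at (265,330) and (318,385) upright. I'll withdraw straight up and check level.

```bash
python3 -m handwheel '[[[0,0,0,0,0,-0.5,2],[0,0,0,0,0,-1.2,2],[0,0,0,0,0,-2.2,2],[0,0,0,0,0,-4,2],[0,0,0,0,0,-7,2],[0,0,0,0,0,-11,2],[0,0,0,0,0,-15,2],[0,0,0,0,0,-16,2]]]' | head -2
python3 -m handwheel '[[[0,0,0,0,0,0,2],[0,0,0,0,0,0,2],[0,0,0,0,0,0,2],[0,0,0,0,0,0,2],[0,0,0,0,0,0,2],[0,0,0,0,0,0,2],[0,0,0,0,0,0,2],[0,0,0,0,0,0,2]]]' | head -1
cat > tilt.py <<'E'
from h import *
B=np.array([.5765,-.1482,.188]);u=np.array([.989,.147,0]);v=np.array([-.147,.989,0])
shot('side')
for n in('side',):
    X=load(n);W=cloud(X).reshape(-1,3);q=np.stack([(W-B)@u,(W-B)@v,W[:,2]],1);g=X['im'].reshape(-1,3)
    m=(abs(q[:,0])<.02)&(q[:,2]>.19)&(q[:,2]<.26)&(q[:,1]>-.125)&(q[:,1]<.075)&(g.max(1)<120)
    Q=q[m];b=np.arange(-.105,.055,.01);top=[(c,Q[abs(Q[:,1]-c)<.005][:,2].max()) for c in b if (abs(Q[:,1]-c)<.005).sum()>3]
    top=np.array(top);p=np.polyfit(top[:,0],top[:,1],1);print('tilt rad',p[0],'top z at stud',p[1],'top',top[:,1].round(3),'y ext',Q[:,1].min(),Q[:,1].max(),'x',np.median(Q[:,0]))
E
python3 tilt.py
```

```text
time: 21.0
tool_pos: [0.5783, -0.1485, 0.3664]
time: 21.8
tilt rad -0.000861918840211628 top z at stud 0.22570143304553392 top [0.225 0.226 0.225 0.226 0.226 0.226 0.226 0.226 0.227 0.225 0.225 0.226
 0.225 0.226 0.226 0.225] y ext -0.11003657000551463 0.05670409256628763 x -0.0023343813308345494
```

Level (tilt ≈ 0.001 rad) and seated: its top is at 0.2257, with 0.225 expected. I'll let it settle, recheck and hand in.

```bash
for i in 1 2 3; do python3 -m handwheel '[[[0,0,0,0,0,0,2],[0,0,0,0,0,0,2],[0,0,0,0,0,0,2],[0,0,0,0,0,0,2],[0,0,0,0,0,0,2],[0,0,0,0,0,0,2],[0,0,0,0,0,0,2],[0,0,0,0,0,0,2]]]' | head -1; done; python3 tilt.py && python3 -c "
from bench import ctrl
print(ctrl.sign_off())"
```

```text
time: 22.65
time: 23.45
time: 24.25
tilt rad 0.002874804300392703 top z at stud 0.22599996160770494 top [0.226 0.226 0.226 0.225 0.226 0.226 0.226 0.226 0.226 0.227 0.226 0.225
 0.226 0.226 0.226 0.226] y ext -0.1094129744663191 0.05673270291778483 x -0.002416021376397594
the job is handed in; nothing more can be done
None
```

The carrier hangs level (about 0.003 rad by side-camera depth) from the keyhole 24 mm towards the bottle, bottle and vials upright, and I handed the job in at about 24 s; no verdict came back.

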